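# Start the repaired inverter from its two-stage lever

### The job

Start the repaired inverter: with the fingertips, push the big selector lever on its top panel out of off, past the first detent and on to its second stop, then press the round start button on the separate station fully down and let it come up again. Push the lever without pinching it, do not press the start button before the lever is home, and leave the small trim slider and everything else on the bench where it is; nothing is to be picked up.

Things in the scene. Friction and masses are not known exactly. Their poses are not given: they have to be found in the camera images.
- inverter: The inverter under test: a low aluminium case 130 mm (its x) by 240 mm (its y) by 70 mm high, too heavy to shift. Origin: centre of its underside on the bench; z up. Its flat top panel, 70 mm above the bench, carries the big selector lever (25 mm to the +x side of the centre line) and the small trim slider (37 mm to the -x side). Three dark ticks on the panel beside the selector mark off, first detent and second stop along y.
- lever (a joint): Selector position along the case's +y, m: 0 = off, 0.030 = first detent (standby), 0.060 = second stop (run). A sprung ball rides over humps at about 0.014 and 0.046; each costs about 10 N at 0.05 m/s. Past the second it runs on to about 0.055 and must be pushed the rest, against 1 N friction, to the hard stop; it stays where left. Starts within 4 mm of off.
- lever_grip (a point): Centre of the selector lever's handle, 29 mm above the top panel (99 mm above the bench). The handle is an upright block 34 mm wide (case x), 22 mm thick along the travel (case y) including a 30 x 24 mm rubber pad on each of the two broad faces (pad surfaces 11 mm to -y and +y of this point; the -y one is the one to push on), from 14 to 44 mm above the panel, on a thin stem. The point's axes are the case's; it moves along the case's +y as the joint grows.
- trim_ball (a point): Centre of the small trim slider's ball, 16 mm across, 15 mm above the top panel, on its own slot 62 mm to the -x side of the selector's slot. Moves along the case's y with little force. Not to be shifted.
- station: Push-button station: grey box 85 x 85 x 45 mm, too heavy to shift, to the left or to the right of the inverter. Origin: centre of its underside.
- start (a joint): Travel of the start button in m: 0 = up, 0.006 = fully down. A spring button; fully down takes 5 N; it comes back up when let go.
- start_top (a point): Centre of the top face of the start button, a round button 32 mm across that stands up in the middle of the station. It is pressed straight down.
- transformer: Bystander: the iron-cored transformer, 60 x 74 x 50 mm, loose. Origin: centre of its underside.
- capacitor: Bystander: a black can capacitor, 22 mm across, 32 mm tall, standing loose on the inverter's top panel near the end of the case the lever travels towards. Origin: centre of its underside.
- spool: Bystander: a solder spool, 54 mm across, 40 mm tall. Origin: centre of its underside.
- flux: Bystander: a flux jar, 48 mm across, 55 mm tall. Origin: centre of its underside.
- driver: Bystander: a screwdriver lying on the bench, 190 mm long. Origin: centre of its underside.
- meter: Bystander: a multimeter lying on its back, 90 x 165 x 33 mm. Origin: centre of its underside.
- board: Bystander: a loose circuit board, 90 x 130 mm with parts up to 26 mm tall. Origin: centre of its underside.

How it is judged:
By the outcome, as a careful person would: the job done as asked, in the order asked, and still so for the second after the job is handed in, with the robot touching nothing.
It also fails if it takes over 35 s, if anything falls off the work surface, if the arm or the gripper's body presses on something with over 40 N, if the wrist force passes 120 N, or if a joint passes its speed limit or range.

### The arm

A 7-joint arm with a two-finger parallel gripper is mounted at the origin on the work surface. World frame = base frame: x ahead of the robot, y to its left, z up, the work surface at z = 0. Lengths are in m, angles in rad, forces in N, time in s.
With the tool pointing down it reaches from about 0.425 to 0.925 m from the base axis. Payload 6.8 kg.
Tool frame: the origin (TCP) lies at the very end of the fingers, on their centre line; the grasp point (between the pads) lies 19 mm behind it (r.tcp_to_grasp is the distance from the TCP to the grasp point, in m); z points along the fingers, y is the line along which they close (so a half turn about z gives the same grasp; the last joint's range is limited). The gripper opens to 85 mm and grips with 20 to 120 N. Pads are 22 mm wide; open, the fingers measure 114 mm over their backs; the gripper's body (76 mm by 85 mm) begins 54 mm behind the grasp point. The pads swing forward as they close: fully open they stand 13 mm farther back than shut.
Start: joints at [-1.262, 0.477, 0.022, 1.555, -0.011, 1.109, -0.083], TCP at [0.273, 0.617, 0.231] pointing down, gripper open.
Joint ranges: [-2.96, 2.96], [-0.34, 2.1], [-1.41, 1.46], [0.24, 2.44], [-1.37, 4.51], [0.17, 1.92], [-2.96, 2.96]. Speed limits (rad/s): [2.39, 2.39, 3.14, 3.14, 3.14, 3.14, 3.14].

### API

Orientations are given as a rotation vector (axis times angle).
In Python, from bench import r gives the robot as it stands.
- The arm moves only by the tool step_arm, never from a script. Its argument "moves" is a list of rows, each a list of 7 numbers: the shift along the tool's x, y, z in mm, then the turn, a rotation vector about the tool's x, y, z in rad, then the finger opening in mm, from 0 to 85.4. A call has 1 to 8 rows; each row is the pose to reach, as a shift and turn from the pose commanded when the call began, along the tool's axes at that moment; what a row does not reach only later rows make up. A row lasts 1/10 s, in which the tool goes at most 50 mm and 8.59 degrees, less where a joint would pass 70% of its speed; a pose out of reach is approached as far as the arm can. A call with a gripper value outside its range is refused whole. The fingers move at their own pace and stop on an object; "grip_force" is the grip in N (left out, the last holds). Time passes only in rows, so rows that repeat a pose let the fingers close. It gives the time, the measured TCP pose, the force, the opening and the grip force at its end, in the units of the state.
- r.get_obs(): the state, without advancing time (a new reading comes with each control period).
- r.grab_frame(name): name is "scene" or "top" or "wrist"; returns a dict with "image" (400x640x3 uint8, red, green, blue), "depth" (400x640 float32, m along the optical axis (not along the pixel's ray), 0 where there is no reading), "mtx" (3x3 intrinsics, pixels), "rvec" (rotation vector, rad) and "tvec" (3), from world to camera coordinates, as OpenCV has them. Camera axes: x right, y down, z forward; pixel columns grow to the right and rows downward; lengths in m; the calibration is good to about 2 mm. A picture is of the moment at which its call begins.
- r.hand_in(): hands the job in; it is judged then, once.
The state is a dict: "clock": time; "joints": joint angles; "qvel": joint speeds; "tau": joint torques, N m; "tcp_pos": TCP position; "orientation": TCP orientation; "contact_force": force on the tool from outside, world axes, zero at the start; "moment": the same for the moment, N m; "grip_width": finger opening in m; "gripper_force": force on a finger pad.
Only numpy, scipy, OpenCV 4.12 (cv2) and the standard library are available. Lean on these libraries where they do the work, as an engineer would, in place of code of your own. Each camera call takes 0.05 s, during which the arm holds its last target. There are 200 camera calls.

## Working session

There is one attempt and no reset: what is moved stays moved. The work goes in short steps, Python scripts to look and compute and a tool call to move; the robot and the scene stay as the last step left them, time stands still between calls to the robot, and variables do not carry over. Pictures are saved under pics/ and viewed, at most 10 in all, crops included, and the job is handed in when it is done.

Besides the shell and the picture viewer there is one more tool, called after "Request:" in YAML: its name, and indented under it one key for each argument. step_arm: Moves the arm, as the interface text tells. Its arguments: {"type":"object","properties":{"moves":{"type":"array","items":{"type":"array","items":{"type":"number"}}},"grip_force":{"type":"number"}},"required":["moves"]}

```bash
mkdir -p pics; cat > h.py <<'E'
import numpy as np, cv2
from bench import r
from scipy.spatial.transform import Rotation as R
def grab(n):
    f=r.grab_frame(n); np.savez('/tmp/'+n+'.npz',**{k:np.asarray(v) for k,v in f.items()}); return f
def world(f):
    K=np.asarray(f['mtx']);d=np.asarray(f['depth']);v,u=np.mgrid[:400,:640]
    p=np.stack([(u-K[0,2])/K[0,0]*d,(v-K[1,2])/K[1,1]*d,d],-1)
    Rm=cv2.Rodrigues(np.asarray(f['rvec'],float))[0]
    w=(p-np.asarray(f['tvec']).ravel())@Rm
    w[d==0]=np.nan; return w
E
python3 - <<'E'
from h import *
for n in('top','scene'):
    f=grab(n); cv2.imwrite(f'pics/{n}0.png',f['image'][:,:,::-1])
print(r.get_obs())
E
```

```text
{'clock': 0.1, 'joints': array([-1.26208117,  0.47772831,  0.02236297,  1.55634262, -0.01147639,
        1.10932536, -0.08309258]), 'qvel': array([ 7.02070614e-05, -6.82558463e-05, -8.09960341e-05, -6.19771623e-04,
        7.97520952e-04, -2.29382198e-04, -8.52457437e-04]), 'tau': array([ 4.22533791e-03, -5.97757638e+01,  1.61357995e+00, -2.81953257e+01,
        1.28232807e-02,  5.01458358e-03, -3.70645381e-07]), 'tcp_pos': array([0.27308466, 0.61670439, 0.23042027]), 'orientation': array([-6.49930920e-01, -3.07342760e+00,  2.61320698e-03]), 'contact_force': array([ 0.95194424,  0.02142541, -0.39485194]), 'moment': array([ 0.05667132, -0.03753381,  0.02258094]), 'gripper_force': 0.0, 'grip_width': 0.0855285740819227}
```

View pics/top0.png

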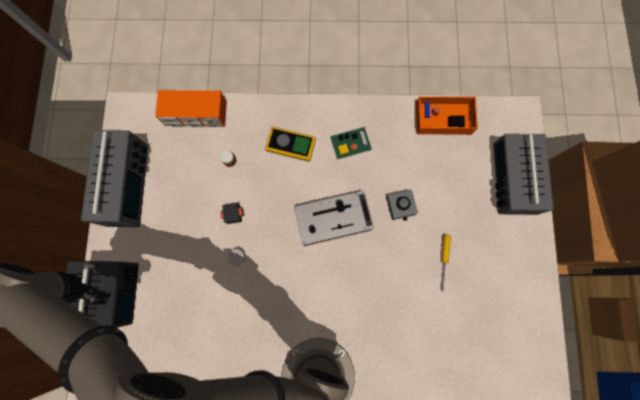

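View pics/scene0.png

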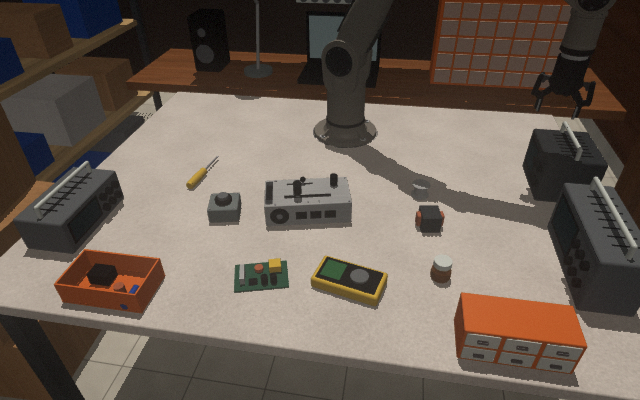

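```bash
python3 - <<'E'
from h import *
a=np.load('/tmp/top.npz');b=np.load('/tmp/scene.npz')
t=cv2.resize(a['image'][180:255,285:425],(800,429),interpolation=cv2.INTER_CUBIC)
s=cv2.resize(b['image'][165:235,200:360],(800,350),interpolation=cv2.INTER_CUBIC)
cv2.imwrite('pics/t1.png',t[:,:,::-1]);cv2.imwrite('pics/s1.png',s[:,:,::-1])
for n,f in(('top',a),('scene',b)):
    w=world(f); 
    sel=(w[...,0]>.3)&(w[...,0]<.9)&(abs(w[...,1])<.45)&(w[...,2]>.03)&(w[...,2]<.15)
    z=w[...,2]
    print(n,sel.sum(), [np.round(w[v,u],3) for u,v in ((333,218),(340,206),(403,202),(366,210),(338,226))] if n=='top' else '')
    print(f['mtx'][0,0])
E
```

```text
top 6164 [array([ 0.502, -0.043,  0.069]), array([ 0.534, -0.064,  0.112]), array([ 0.559, -0.274,  0.065]), array([ 0.529, -0.15 ,  0.075]), array([ 0.472, -0.058,  0.095])]
399.3540785718804
scene 7916 
448.99400912326405
```

View pics/t1.png

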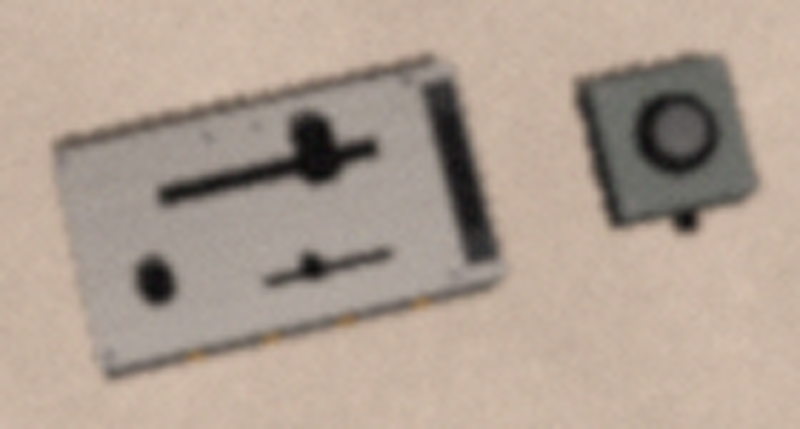

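View pics/s1.png

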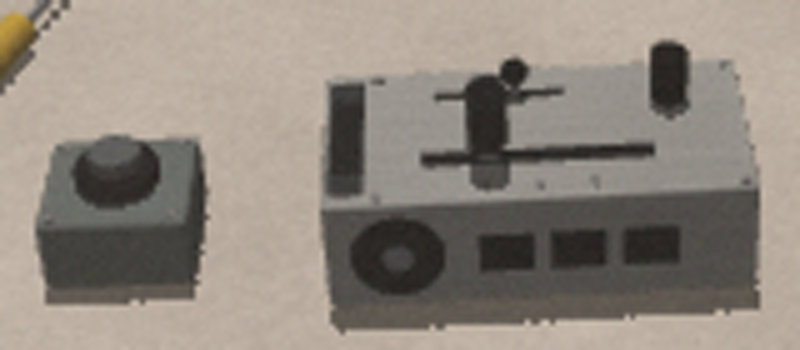

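```bash
python3 - <<'E'
from h import *
for n in('top','scene'):
    f=np.load(f'/tmp/{n}.npz'); w=world(f).reshape(-1,3); im=f['image'].reshape(-1,3)
    ok=np.isfinite(w[:,0]); w=w[ok]; im=im[ok]
    def rect(x0,x1,y0,y1,z0,z1):
        s=(w[:,0]>x0)&(w[:,0]<x1)&(w[:,1]>y0)&(w[:,1]<y1)&(w[:,2]>z0)&(w[:,2]<z1)
        q=w[s]; return s.sum(),cv2.minAreaRect((q[:,:2]*1000).astype(np.float32)),q.mean(0).round(4)
    print(n,'panel',rect(.4,.62,-.2,.12,.062,.078))
    print('station',rect(.48,.66,-.4,-.19,.038,.05))
    print('button',rect(.48,.66,-.4,-.19,.055,.09))
    print('lever',rect(.5,.6,-.13,.0,.095,.13))
    s=(w[:,0]>.4)&(w[:,0]<.62)&(w[:,1]>-.2)&(w[:,1]<.12)&(w[:,2]>.08)
    q=w[s]
    for x0,x1,y0,y1 in((.5,.62,-.15,0),(.42,.495,-.12,-.02),(.4,.55,.0,.1)):
        k=q[(q[:,0]>x0)&(q[:,0]<x1)&(q[:,1]>y0)&(q[:,1]<y1)]
        print(len(k),k.mean(0).round(4),k.min(0).round(3),k.max(0).round(3))
E
```

```text
top panel (np.int64(2713), ((506.5135192871094, -42.810028076171875), (130.70877075195312, 240.4171600341797), 14.106792449951172), array([ 0.5048, -0.0426,  0.0704]))
station (np.int64(449), ((558.9513549804688, -274.8078918457031), (85.12533569335938, 85.24872589111328), 12.984158515930176), array([ 0.5568, -0.2734,  0.045 ]))
button (np.int64(146), ((557.8673095703125, -274.55633544921875), (44.61677932739258, 45.60731887817383), 17.574527740478516), array([ 0.5572, -0.2741,  0.0624]))
lever (np.int64(76), ((536.6486206054688, -63.27006912231445), (33.069175720214844, 21.588607788085938), 15.257524490356445), array([ 0.5354, -0.0631,  0.1122]))
78 [ 0.5351 -0.0633  0.1117] [ 0.52  -0.077  0.093] [ 0.553 -0.051  0.12 ]
22 [ 0.4725 -0.0607  0.0902] [ 0.461 -0.068  0.08 ] [ 0.48  -0.04   0.098]
38 [0.4609 0.0261 0.1009] [0.452 0.018 0.083] [0.471 0.034 0.107]
scene panel (np.int64(2185), ((505.9888000488281, -46.249481201171875), (136.7798309326172, 240.04673767089844), 13.98630142211914), array([ 0.5158, -0.0442,  0.0684]))
station (np.int64(399), ((559.245849609375, -278.6609802246094), (91.04635620117188, 84.5798110961914), 12.247998237609863), array([ 0.5704, -0.2737,  0.0436]))
button (np.int64(118), ((562.927490234375, -276.28656005859375), (37.80595779418945, 44.527099609375), 32.478370666503906), array([ 0.5634, -0.2761,  0.0615]))
lever (np.int64(90), ((538.5111694335938, -66.84703826904297), (35.91633224487305, 19.52574348449707), 10.967299461364746), array([ 0.543 , -0.0659,  0.1081]))
119 [ 0.545  -0.0654  0.1036] [ 0.52  -0.078  0.083] [ 0.557 -0.053  0.115]
21 [ 0.4756 -0.0647  0.0868] [ 0.469 -0.072  0.08 ] [ 0.481 -0.059  0.092]
63 [0.4667 0.023  0.094 ] [0.451 0.013 0.081] [0.475 0.032 0.103]
```

```bash
cat >> h.py <<'E'
C=np.array([.506,-.0440,0]); YAW=np.radians(14.1)
cx=np.array([np.cos(YAW),np.sin(YAW),0]); cy=np.array([-np.sin(YAW),np.cos(YAW),0])
RT=R.from_matrix(np.stack([cy,cx,[0,0,-1]],1))
def rel(p,Rt=RT):
    o=r.get_obs(); R0=R.from_rotvec(o['orientation'])
    return (R0.inv().apply(p-o['tcp_pos'])*1000).round(1),(R0.inv()*Rt).as_rotvec().round(4)
E
python3 - <<'E'
from h import *
p=C+.025*cx-.078*cy; p[2]=.17
print(p,rel(p))
E
```

```text
[ 0.54924877 -0.11355964  0.17      ] (array([-548.1, -555.8,   61.4]), array([-1.500e-03,  9.000e-04,  9.079e-01]))
```

Request:
step_arm:
  moves:
    - [-35,-35,0,0,0,0.06,60]
    - [-70,-70,0,0,0,0.12,30]
    - [-105,-107,0,0,0,0.18,0]
    - [-140,-142,0,0,0,0.24,0]
    - [-175,-177,0,0,0,0.3,0]
    - [-210,-213,0,0,0,0.36,0]
    - [-245,-248,0,0,0,0.42,0]
    - [-280,-284,0,0,0,0.48,0]

```text
clock: 0.9
tcp_pos: [0.4144, 0.2423, 0.2312]
orientation: [-1.365, -2.829, -0.0]
contact_force: [0.6, 1.1, 0.8]
grip_width: -0.0002
gripper_force: 0.0
```

```bash
python3 - <<'E'
from h import *
p=C+.025*cx-.078*cy; p[2]=.17
print(p,rel(p)); o=r.get_obs(); print(o['clock'],o['tcp_pos'],o['joints'],o['contact_force'])
E
```

```text
[ 0.54924877 -0.11355964  0.17      ] (array([-362.5, -115.9,   61.1]), array([-1.000e-04, -2.000e-04,  4.255e-01]))
0.9 [0.41443701 0.24231654 0.23121375] [-0.88305983  0.15137688  0.24995226  2.02148471 -0.04536243  0.97387013
  0.06127771] [0.63844071 1.07602103 0.80051343]
```

Request:
step_arm:
  moves:
    - [-45,-14,0,0,0,0.06,0]
    - [-90,-29,0,0,0,0.12,0]
    - [-135,-43,0,0,0,0.18,0]
    - [-180,-58,0,0,0,0.24,0]
    - [-225,-72,0,0,0,0.3,0]
    - [-270,-87,0,0,0,0.36,0]
    - [-315,-101,0,0,0,0.4,0]
    - [-355,-113,20,0,0,0.42,0]

```text
clock: 1.7
tcp_pos: [0.5496, -0.1062, 0.2132]
orientation: [1.922, 2.48, 0.004]
contact_force: [0.6, 0.2, 0.8]
grip_width: -0.0001
gripper_force: 0.0
```

```bash
python3 - <<'E'
from h import *
f=grab('wrist'); cv2.imwrite('pics/w1.png',f['image'][:,:,::-1])
p=C+.025*cx-.078*cy; p[2]=.17
print(rel(p)); o=r.get_obs(); print(o['clock'],o['tcp_pos'],o['joints'],o['contact_force'])
E
```

```text
(array([-0.4,  0.8, 39.2]), array([-0.0007,  0.0053, -0.0015]))
1.75 [ 0.54839162 -0.11313291  0.20916576] [-0.34564034  0.34055415  0.54536442  1.88774358 -0.20565258  0.96810014
  0.53593147] [ 0.90698408 -5.76889582 -0.5429745 ]
```

View pics/w1.png

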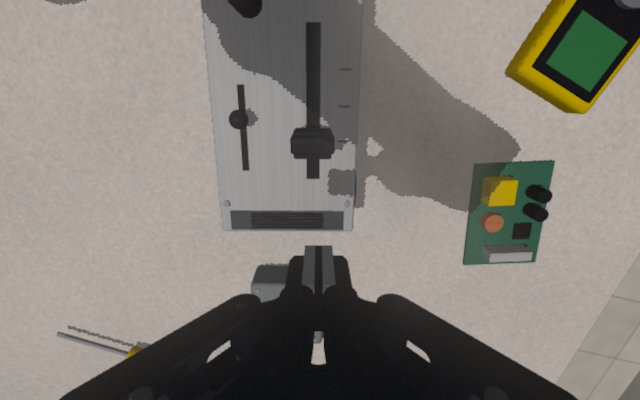

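```bash
python3 - <<'E'
from h import *
f=np.load('/tmp/wrist.npz'); W=world(f); w=W.reshape(-1,3)
def loc(q): return np.stack([(q-C)@cx,(q-C)@cy,q[:,2]],1)
l=loc(w)
def st(n,x0,x1,y0,y1,z0,z1):
    s=(l[:,0]>x0)&(l[:,0]<x1)&(l[:,1]>y0)&(l[:,1]<y1)&(l[:,2]>z0)&(l[:,2]<z1); q=l[s]*1000
    print(n,s.sum(),np.percentile(q,2,0).round(1),np.percentile(q,98,0).round(1))
    print(cv2.minAreaRect(q[:,:2].astype(np.float32)))
st('levertop',-.01,.06,-.06,.05,.108,.125)
st('lever',-.01,.06,-.06,.05,.085,.125)
st('ball',-.07,-.02,-.06,.05,.08,.12)
st('panel',-.09,.09,-.14,.05,.064,.074)
print('ticks',[ (loc(W[v,u][None])[0]*1000).round(1) for u,v in((343,70),(343,106),(343,140))])
E
```

```text
levertop 1195 [  7.9 -37.5 110.6] [ 39.3 -16.1 116.3]
((23.52590560913086, -26.888076782226562), (33.32190704345703, 22.22216796875), 1.0391051769256592)
lever 1282 [  7.9 -37.5  96.4] [ 39.3 -15.8 116.2]
((23.599714279174805, -26.898008346557617), (33.29972839355469, 22.476451873779297), 0.012443249113857746)
ball 303 [-44.9 -16.3  86. ] [-30.8  -2.6  94.7]
((-37.99810028076172, -9.570392608642578), (15.054686546325684, 15.311779022216797), 44.85105895996094)
panel 25231 [ -63.  -113.4   69.5] [60.8 47.6 72.7]
((-1.41778564453125, -34.35005187988281), (130.2788543701172, 168.6873016357422), 0.018575750291347504)
ticks [array([48.8, 29.6, 71.1]), array([49.7,  0.5, 70.8]), array([ 50.6, -28.9,  71. ])]
```

Request:
step_arm:
  moves:
    - [0,0,40,0,0,0,0]
    - [0,0,75,0,0,0,0]
    - [0,0,100,0,0,0,0]
    - [0,0,114,0,0,0,0]
    - [0,0,117,0,0,0,0]
    - [0,0,117,0,0,0,0]

```text
clock: 2.35
tcp_pos: [0.5478, -0.1035, 0.0946]
orientation: [1.922, 2.485, 0.0]
contact_force: [0.0, 0.2, -0.3]
grip_width: -0.0
gripper_force: 0.0
```

```bash
python3 - <<'E'
from h import *
o=r.get_obs(); p=o['tcp_pos']; print(o['clock'],(p-C)@cx,(p-C)@cy,p[2],o['contact_force'],rel(p))
E
```

```text
2.35 0.025990366327228464 -0.0679186763972564 0.09459680553721395 [ 0.03903707  0.21707692 -0.25782677] (array([0., 0., 0.]), array([0.0001, 0.0001, 0.008 ]))
```

Request:
step_arm:
  moves:
    - [8,-1,1,0,0,0,0]
    - [15,-2,2,0,0,0,0]
    - [20,-2,2,0,0,0,0]
    - [25,-2,2,0,0,0,0]
    - [30,-2,2,0,0,0,0]
    - [35,-2,2,0,0,0,0]
    - [40,-2,2,0,0,0,0]
    - [45,-2,2,0,0,0,0]

```text
clock: 3.15
tcp_pos: [0.5348, -0.0602, 0.0928]
orientation: [1.922, 2.484, 0.001]
contact_force: [0.9, -2.3, 1.0]
grip_width: -0.0003
gripper_force: 1.2
```

Request:
step_arm:
  moves:
    - [5,0,0,0,0,0,0]
    - [10,0,0,0,0,0,0]
    - [15,0,0,0,0,0,0]
    - [20,0,0,0,0,0,0]

```text
clock: 3.55
tcp_pos: [0.5302, -0.0431, 0.0927]
orientation: [1.922, 2.48, -0.001]
contact_force: [4.4, -5.4, 0.8]
grip_width: 0.0
gripper_force: 3.3
```

```bash
python3 - <<'E'
from h import *
o=r.get_obs(); p=o['tcp_pos']; print(o['clock'],(p-C)@cx,(p-C)@cy,p[2],o['contact_force']@cy,o['contact_force'],rel(p))
f=grab('wrist'); W=world(f); l=np.stack([(W-C)@cx,(W-C)@cy,W[...,2]],-1).reshape(-1,3)
s=(l[:,0]>0)&(l[:,0]<.05)&(l[:,1]>-.03)&(l[:,1]<.06)&(l[:,2]>.108)&(l[:,2]<.118)
q=l[s]*1000; print(s.sum(),np.percentile(q,2,0).round(1),np.percentile(q,98,0).round(1))
E
```

```text
3.55 0.02369598809320302 -0.005068634518919109 0.09270016813580556 -6.311588819906228 [ 4.40739596 -5.40058989  0.78999714] (array([0., 0., 0.]), array([0.0021, 0.0034, 0.0061]))
4205 [  7.8   1.9 109. ] [ 39.   28.  116.9]
```

Request:
step_arm:
  moves:
    - [5,0,0,0,0,0,0]
    - [9,0,0,0,0,0,0]
    - [12,0,0,0,0,0,0]
    - [14,0,0,0,0,0,0]
    - [15,0,0,0,0,0,0]
    - [15,0,0,0,0,0,0]

```text
clock: 4.2
tcp_pos: [0.5263, -0.03, 0.0924]
orientation: [1.922, 2.479, -0.003]
contact_force: [5.1, -11.3, -3.4]
grip_width: -0.0002
gripper_force: 6.4
```

```bash
python3 - <<'E'
from h import *
o=r.get_obs(); p=o['tcp_pos']; print(o['clock'],(p-C)@cx,(p-C)@cy,p[2],o['contact_force']@cy,o['contact_force'],rel(p))
f=grab('wrist'); W=world(f); l=np.stack([(W-C)@cx,(W-C)@cy,W[...,2]],-1).reshape(-1,3)
s=(l[:,0]>0)&(l[:,0]<.05)&(l[:,1]>-.03)&(l[:,1]<.06)&(l[:,2]>.108)&(l[:,2]<.118)
q=l[s]*1000; print(s.sum(),np.percentile(q,2,0).round(1),np.percentile(q,98,0).round(1))
E
```

```text
4.2 0.02310195790331883 0.008602015852497948 0.09238064061240467 -12.229083560373033 [  5.08765041 -11.33103685  -3.36821373] (array([0., 0., 0.]), array([0.0016, 0.0049, 0.0055]))
4228 [  7.8  15.7 108.8] [ 39.   41.7 116.9]
```

Request:
step_arm:
  moves:
    - [2,0,0,0,0,0,0]
    - [4,0,0,0,0,0,0]
    - [4,0,0,0,0,0,0]

```text
clock: 4.55
tcp_pos: [0.5262, -0.0298, 0.0926]
orientation: [1.923, 2.473, -0.005]
contact_force: [9.2, -21.5, -7.2]
grip_width: 0.0004
gripper_force: 11.3
```

```bash
python3 - <<'E'
from h import *
o=r.get_obs(); p=o['tcp_pos']; print(o['clock'],(p-C)@cx,(p-C)@cy,p[2],o['contact_force']@cy,o['contact_force'])
E
```

```text
4.55 0.02310557424991459 0.008882520721934293 0.09255803735021989 -23.11595794014483 [  9.18283553 -21.52746035  -7.16616981]
```

Request:
step_arm:
  moves:
    - [-8,0,0,0,0,0,0]
    - [-25,0,0,0,0,0,0]
    - [-40,0,0,0,0,0,0]
    - [-45,0,-20,0,0,0,0]
    - [-45,0,-60,0,0,0,0]
    - [-45,0,-90,0,0,0,0]
    - [-45,0,-100,0,0,0,0]
    - [-45,0,-100,0,0,0,0]

```text
clock: 5.35
tcp_pos: [0.5364, -0.0658, 0.1933]
orientation: [1.921, 2.485, 0.003]
contact_force: [0.1, 0.3, 0.1]
grip_width: 0.0001
gripper_force: 0.0
```

```bash
python3 - <<'E'
from h import *
f=grab('wrist'); W=world(f); l=np.stack([(W-C)@cx,(W-C)@cy,W[...,2]],-1).reshape(-1,3)
s=(l[:,0]>0)&(l[:,0]<.05)&(l[:,1]>.00)&(l[:,1]<.06)&(l[:,2]>.108)&(l[:,2]<.118)
q=l[s]*1000; print(s.sum(),np.percentile(q,2,0).round(1),np.percentile(q,98,0).round(1))
t=world(np.load('/tmp/top.npz')).reshape(-1,3); t=t[np.hypot(t[:,0]-.558,t[:,1]+.2745)<.03]
b=t[t[:,2]>.063]; print(np.histogram(t[:,2],bins=np.arange(.03,.09,.004)), b.mean(0))
print(rel(np.array([.558,-.2745,.15]))); o=r.get_obs(); print(o['clock'],o['tcp_pos'])
E
```

```text
1476 [  7.7  20.3 110.7] [ 39.4  41.4 116.3]
(array([ 0,  0, 10, 42, 28, 10, 50, 31, 18, 40, 12,  0,  0,  0]), array([0.03 , 0.034, 0.038, 0.042, 0.046, 0.05 , 0.054, 0.058, 0.062,
       0.066, 0.07 , 0.074, 0.078, 0.082, 0.086])) [ 0.55887216 -0.27423702  0.06753763]
(array([-207.8,  -30.9,   41.8]), array([ 0.    , -0.0008,  0.0087]))
5.4 [ 0.53550759 -0.06569949  0.1920116 ]
```

Request:
step_arm:
  moves:
    - [-45,-7,0,0,0,0,0]
    - [-90,-13,0,0,0,0,0]
    - [-135,-20,0,0,0,0,0]
    - [-175,-26,10,0,0,0,0]
    - [-200,-30,35,0,0,0,0]
    - [-208,-31,65,0,0,0,0]
    - [-208,-31,85,0,0,0,0]
    - [-208,-31,92,0,0,0,0]

```text
clock: 6.2
tcp_pos: [0.5552, -0.2744, 0.0958]
orientation: [-1.919, -2.478, 0.004]
contact_force: [-0.1, 0.5, 0.4]
grip_width: 0.0002
gripper_force: 0.0
```

Request:
step_arm:
  moves:
    - [0,0,0,0,0,0,0]
    - [0,0,0,0,0,0,0]

```text
clock: 6.4
tcp_pos: [0.5582, -0.2751, 0.1004]
orientation: [-1.922, -2.485, -0.0]
contact_force: [0.4, 0.6, 0.3]
grip_width: 0.0
gripper_force: 0.0
```

```bash
python3 - <<'E'
from h import *
print(rel(np.array([.5585,-.2745,.07]))); o=r.get_obs(); print(o['clock'],o['tcp_pos'],o['contact_force'])
f=grab('scene'); t=cv2.resize(f['image'][140:240,190:350],(800,500),interpolation=cv2.INTER_CUBIC); cv2.imwrite('pics/s2.png',t[:,:,::-1])
E
```

```text
(array([ 0.5,  0.4, 30.4]), array([-0.    , -0.0001,  0.0084]))
6.4 [ 0.55821632 -0.27509919  0.10043973] [0.35802443 0.59512598 0.31920054]
```

View pics/s2.png

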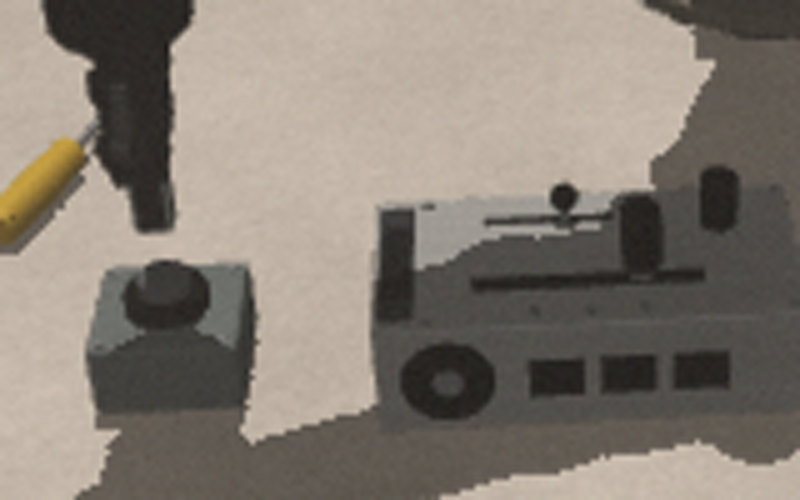

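The crop shows the lever at (642,235), by the second-stop tick at (648,310). The closed fingertips (155,220) are above the button (165,283), and the capacitor (718,197) and trim ball (563,195) have not moved. I'll press slowly.

Request:
step_arm:
  moves:
    - [0,0,10,0,0,0,0]
    - [0,0,20,0,0,0,0]
    - [0,0,26,0,0,0,0]
    - [0,0,29,0,0,0,0]
    - [0,0,32,0,0,0,0]
    - [0,0,34,0,0,0,0]
    - [0,0,36,0,0,0,0]

```text
clock: 7.15
tcp_pos: [0.558, -0.2754, 0.0644]
orientation: [-1.922, -2.485, -0.0]
contact_force: [-2.1, 0.4, 3.7]
grip_width: 0.0002
gripper_force: 1.5
```

Request:
step_arm:
  moves:
    - [0,0,1.5,0,0,0,0]
    - [0,0,2,0,0,0,0]
    - [0,0,2,0,0,0,0]

```text
clock: 7.45
tcp_pos: [0.558, -0.2754, 0.0625]
orientation: [-1.922, -2.485, -0.0]
contact_force: [-1.5, 1.9, 4.1]
grip_width: -0.0003
gripper_force: 2.0
```

Request:
step_arm:
  moves:
    - [0,0,2,0,0,0,0]
    - [0,0,4,0,0,0,0]
    - [0,0,4,0,0,0,0]

```text
clock: 7.75
tcp_pos: [0.5582, -0.2755, 0.0608]
orientation: [-1.923, -2.484, -0.003]
contact_force: [-7.9, 5.5, 25.1]
grip_width: 0.0003
gripper_force: 12.7
```

Request:
step_arm:
  moves:
    - [0,0,-5,0,0,0,0]
    - [0,0,-12,0,0,0,0]
    - [0,0,-25,0,0,0,0]
    - [0,0,-50,0,0,0,0]
    - [0,0,-80,0,0,0,0]
    - [0,0,-100,0,0,0,0]
    - [0,0,-100,0,0,0,0]
    - [0,0,-100,0,0,0,0]

```text
clock: 8.55
tcp_pos: [0.5583, -0.2753, 0.1587]
orientation: [1.921, 2.484, 0.001]
contact_force: [-0.4, -1.2, 0.4]
grip_width: 0.0002
gripper_force: 0.0
```

```bash
python3 - <<'E'
from h import *
t0=np.load('/tmp/top.npz'); f=grab('scene'); a=world(f); b=world(np.load('/tmp/scene.npz').copy() if 0 else f).reshape(-1,3)
c=b[np.hypot(b[:,0]-.558,b[:,1]+.2745)<.014]; print('button z',np.nanpercentile(c[:,2],[10,50,90]))
cv2.imwrite('pics/s3.png',f['image'][:,:,::-1]); print(r.get_obs()['clock'],r.get_obs()['tcp_pos'],r.get_obs()['contact_force'])
l=np.stack([(b-C)@cx,(b-C)@cy,b[:,2]],1)
for n,x0,x1,y0,y1,z0 in(('lever',0,.06,-.06,.06,.095),('ball',-.06,-.02,-.05,.04,.08),('cap',-.05,0,.05,.11,.085)):
    q=l[(l[:,0]>x0)&(l[:,0]<x1)&(l[:,1]>y0)&(l[:,1]<y1)&(l[:,2]>z0)]; print(n,len(q),q.min(0).round(3),q.max(0).round(3))
E
```

```text
button z [-0.74768598  0.17817194  0.54294684]
8.6 [ 0.55778219 -0.27500971  0.1578219 ] [-0.57915426  0.78358775  0.2685428 ]
lever 95 [0.007 0.017 0.096] [0.044 0.039 0.116]
ball 23 [-0.045 -0.019  0.08 ] [-0.028 -0.007  0.092]
cap 53 [-0.037  0.066  0.085] [-0.013  0.084  0.104]
```

View pics/s3.png

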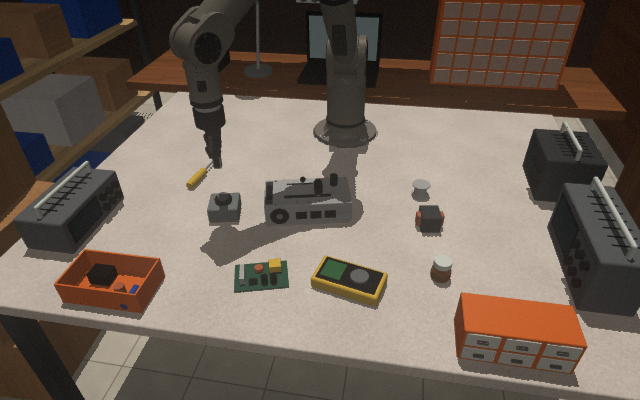

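The picture shows the button up at (223,198), the lever at (319,185), the arm clear of everything, and all the bystanders where they were.

```bash
python3 -c "
from bench import r
print(r.hand_in())"
```

```text
the job is handed in; nothing more can be done
None
```

I pushed the lever to its second stop with closed fingertips, then pressed the start button fully down and let it come up; nothing else appears to have moved, and I handed the job in about 9 s into the run (no verdict was shown).

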